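# Lock the jam nut on a model baseboard's levelling stud

## Robot

A 6-joint arm with a two-finger parallel gripper is mounted at the origin on the work surface. World frame = base frame: x ahead of the robot, y to its left, z up, the work surface at z = 0. Lengths are in m, angles in rad, forces in N, time in s.
With the tool pointing down it reaches from about 0.275 to 0.825 m from the base axis. Payload 4.9 kg.
Tool frame: the origin (TCP) lies midway between the tips of the shut fingers; the grasp point (between the pads) lies 19 mm behind it (bot.grip_depth is the distance from the TCP to the grasp point, in m); y points along the fingers, x is the direction in which the jaws open and shut, and the axes are right-handed (so a half turn about y gives the same grasp; the last joint's range is limited). The gripper opens to 85 mm and grips with 20 to 120 N. Pads are 22 mm wide; open, the fingers measure 114 mm over their backs; the gripper's body (76 mm by 85 mm) begins 54 mm behind the grasp point. The pads swing forward as they close: fully open they stand 13 mm farther back than shut.
Start: joints at [1.202, 0.326, -0.193, 1.052, 0, 1.437], TCP at [0.128, 0.535, 0.231] pointing down, gripper open.
Joint ranges: [-2.65, 2.65], [-0.97, 1.79], [-1.3, 1.35], [-1.93, 2.1], [-1.47, 1.37], [-3.14, 3.14]. Speed limits (rad/s): [2.57, 2.57, 3.14, 3.14, 3.14, 3.14].

## Interface

Orientations are given as a unit quaternion [w, x, y, z].
In Python, from cell import bot gives the robot as it stands. Calls block until the motion is done:
- bot.move_pose(position, orientation): joint-space move of the TCP to a pose.
- bot.move_linear(position, speed=0.15, rotation=None, until_force=None): straight line of the TCP; rotation=None keeps the orientation; speed is the mean speed in m/s. With until_force (N) it stops when the force on the tool has changed by that much, and returns True; else False.
- bot.goto_joints(angles): joint-space move.
- bot.set_gripper(opening, grasp_force=None): opening from 0.0 (shut) to 1.0 (fully open); grasp_force is the grip in N (None keeps the last); returns when the fingers have stopped.
- bot.wait(seconds).
- bot.solve_ik(position, orientation): joint angles nearest the present ones, or None.
- bot.camera(name): name is "scene" or "side" or "wrist"; returns the picture (400x640x3 uint8, red, green, blue); there is no depth.
- bot.calibration(name): a dict with "mtx" (3x3 intrinsics, pixels), "k1" (the pictures are not rectified: a ray, as slopes to the right and down, at radius r is drawn at 1 + k1 r^2 times it, then the intrinsics apply), "extrinsics" (4x4, takes a point from world to camera coordinates); the wrist camera has in their place "hand_eye" (4x4, takes a point from camera to tool coordinates, whose origin is the TCP and whose axes are the tool frame's). Camera axes: x right, y down, z forward; pixel columns grow to the right and rows downward; lengths in m; the calibration is good to about 2 mm. A picture is of the moment at which its call begins: read the wrist's pose just before it. calibration takes no time and is no camera call.
A pose or a line that the arm cannot do raises bot.PlanningError and nothing moves.
- bot.close_job(): hands the job in, once; it reports no verdict.
Trained networks look in the newest picture that a camera, given by its name, has taken for a name from the list of things; names that differ only in an ending like _2 or _b are one class to them, and where a whole thing is asked for, a point or a joint stands for the part that bears it (a point fixed in the world has none). Each returns a list of dicts, best first, with "confidence" (0 to 1); they miss things now and then, are a little off and sometimes report something else, mostly with a low value. They report only what shows in the picture. A call takes as long as a camera call.
- bot.search_frame(camera, thing): "bbox" ([left, top, width, height] in pixels, round what is visible of it).
Readings, each from a call of its own:
- bot.read_clock(): time.
- bot.read_joint_positions(): joint angles.
- bot.read_joint_vel(): joint speeds.
- bot.read_joint_efforts(): joint torques, N m.
- bot.read_position(): TCP position.
- bot.read_tool_rot(): TCP orientation.
- bot.read_ft_force(): force on the tool from outside, world axes, zero at the start.
- bot.read_moment(): the same for the moment, N m.
- bot.read_gripper_width(): opening from 0.0 (shut) to 1.0 (fully open).
Only numpy, scipy, OpenCV 4.12 (cv2) and the standard library are available. Lean on these libraries where they do the work, as an engineer would, in place of code of your own. Each camera call takes 0.05 s, during which the arm holds its last target.

## Task

The model baseboard lies upside down on the bench. On the levelling stud that has no rubber foot yet, run the loose upper nut down the thread and tighten it firmly against the lower nut so that the two are locked together, without letting the lower nut turn from its setting; then let go. Leave the finished stud and the things around the board alone.

Things in the scene. Friction and masses are not known exactly. Their poses are not given: they have to be found in the camera images.
- jam_nut: Loose upper nut: plain steel hexagon, 32 mm across flats, 20 mm high, captive on the stud. Origin on the axis at its underside, z up; opposite flats face its +x and -x, others at 60 degree steps. Clockwise from above runs it down, 5 mm per turn. Starts 2.3 to 4.7 mm above the lower nut; runs freely (0.05 N m) until it meets it.
- jam_nut_center (a point): Centre of the upper nut, on the axis, 10 mm above its underside. Once the nuts meet the torque steps up to 0.25 N m, then climbs about 1 N m per rad. Properly locked is 0.45 to 0.65 N m (aim at 0.55, firm by hand): under 0.4 N m it is not locked, above about 0.75 N m the lower nut is dragged round. It keeps its tightness when let go.
- set_nut: The lower nut on the same stud, already set at its height; must not turn. Plain steel hexagon, 28 mm across flats, 12 mm high, origin on the axis at its underside, z up, a pair of flats facing its x; it resists turning up to about 0.75 N m.
- set_nut_top (a point): Centre of the lower nut's top face, where the upper nut will seat.
- set_nut_corner (a point): One top corner of the lower nut, 16 mm from the axis: shows whether that nut has turned.
- open_stud: The stud to be worked on, fixed: 64 x 64 x 30 mm wooden block on the board with a vertical 18 mm steel threaded stud that ends 91 mm above the origin (6 to 13 mm above the upper nut). Origin under the block's centre on the stud's axis, z up.
- finished_stud: The other stud, already locked, fixed: the same block with a locked pair of nuts and a round black rubber foot (46 mm across) on top, 104 mm high over its origin under the block's centre. Leave alone.
- baseboard: The upside-down model baseboard, fixed: 300 mm (x) by 420 mm (y) plywood panel 12 mm thick with an 18 mm wide rim standing 40 mm above the bench; origin under its centre on the bench. The stud blocks stand on the panel.
- glue_jar: Bystander: round jar, 60 mm across, 75 mm high, standing on the bench; origin under its centre.
- paint_bottle: Bystander: grey bottle, 68 mm across, 170 mm high, standing on the bench; origin under its centre.
- card_house: Bystander: small model house about 50 x 35 x 48 mm on the bench; origin under its centre.
- wrench: Bystander: small spanner lying on the bench; not needed.

How it is judged:
By the outcome, as a careful person would: the job done as asked, in the order asked, and still so for the second after the job is handed in, with the robot touching nothing.
It also fails if it takes over 64 s, if anything falls off the work surface, if the arm or the gripper's body presses on something with over 40 N, if the wrist force passes 120 N, or if a joint passes its speed limit or range.

## Working session

There is one attempt and no reset: what is moved stays moved. The work goes in short steps, each a Python script; the robot and the scene stay as the last script left them, time stands still between calls to the robot, and variables do not carry over. Pictures are saved under pics/ and viewed, and the job is handed in when it is done.

```bash
ls; mkdir -p pics
python3 - <<'E'
from cell import bot
import cv2
print(bot.read_clock(), bot.grip_depth)
for c in ("scene","side","wrist"):
    im=bot.camera(c); cv2.imwrite(f"pics/{c}0.png",im[:,:,::-1])
    for n in ("open_stud","finished_stud","jam_nut","set_nut"):
        print(c,n,[(d['bbox'],round(d['confidence'],2)) for d in bot.search_frame(c,n)])
    k=bot.calibration(c); print({a:(v.round(4).tolist() if hasattr(v,'round') and hasattr(v,'tolist') else v) for a,v in k.items()})
print(bot.read_position(),bot.read_tool_rot(),bot.read_clock())
E
```

```text
pics
0.0 0.0187
scene open_stud [([326.5, 221.6, 31.2, 35.9], 0.84), ([333.5, 224.0, 14.7, 18.0], 0.65), ([226.5, 188.5, 171.2, 110.1], 0.54)]
scene finished_stud [([280.6, 193.1, 25.9, 37.5], 0.6)]
scene jam_nut [([334.9, 225.9, 15.4, 9.8], 0.7), ([333.6, 224.2, 15.8, 19.8], 0.2)]
scene set_nut [([332.8, 225.5, 15.6, 14.9], 0.64)]
{'mtx': [[411.5088, 0.0, 314.0663], [0.0, 411.5088, 209.7899], [0.0, 0.0, 1.0]], 'k1': 0.0057090128313734174, 'extrinsics': [[-0.4851, 0.8744, -0.0091, 0.2796], [0.4931, 0.2649, -0.8287, -0.182], [-0.7222, -0.4064, -0.5596, 1.6596], [0.0, 0.0, 0.0, 1.0]]}
side open_stud [([306.9, 172.2, 27.0, 35.3], 0.91)]
side finished_stud [([342.6, 196.9, 28.9, 45.0], 0.55)]
side jam_nut [([314.0, 177.4, 15.8, 3.7], 0.59)]
side set_nut [([313.9, 172.2, 13.2, 19.0], 0.69)]
{'mtx': [[487.9373, 0.0, 325.9257], [0.0, 487.9373, 202.4199], [0.0, 0.0, 1.0]], 'k1': -0.1466352173471057, 'extrinsics': [[0.7142, -0.6999, -0.0043, -0.3675], [-0.3949, -0.3978, -0.8281, 0.2588], [0.5779, 0.5932, -0.5605, 1.0713], [0.0, 0.0, 0.0, 1.0]]}
wrist open_stud []
wrist finished_stud []
wrist jam_nut []
wrist set_nut []
{'mtx': [[336.8865, 0.0, 323.1338], [0.0, 336.8865, 196.5552], [0.0, 0.0, 1.0]], 'k1': -0.014632791287151871, 'hand_eye': [[1.0, -0.0001, 0.0008, 0.0012], [-0.0008, -0.2941, 0.9558, -0.1422], [0.0002, -0.9558, -0.2941, 0.0758], [0.0, 0.0, 0.0, 1.0]]}
[0.12793585 0.53495118 0.2313159 ] [ 0.555135   -0.55509293 -0.43802931  0.43798094] 0.75
```

View images.

View pics/scene0.png

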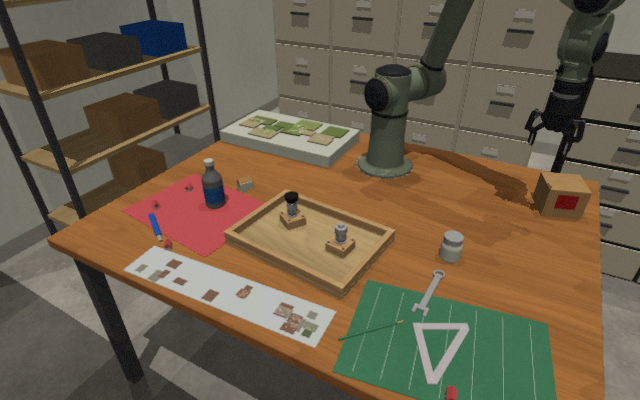

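View pics/side0.png

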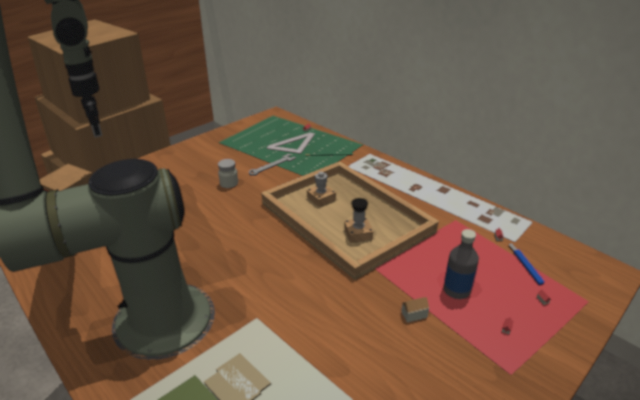

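View pics/wrist0.png

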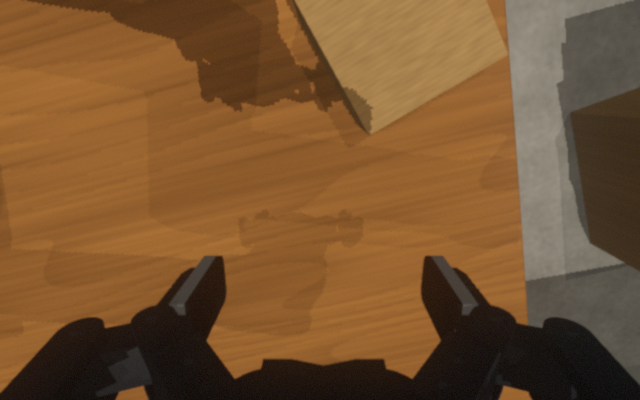

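```bash
cat > h.py <<'E'
from cell import bot
import numpy as np, cv2
from scipy.spatial.transform import Rotation as R
from scipy.optimize import least_squares
def rot(q): return R.from_quat([q[1],q[2],q[3],q[0]]).as_matrix()
def quat(M):
    x,y,z,w=R.from_matrix(M).as_quat(); return [w,x,y,z]
def w2c(name,pos=None,q=None):
    k=bot.calibration(name)
    if name!='wrist': return np.array(k['extrinsics'])
    T=np.eye(4);T[:3,:3]=rot(q);T[:3,3]=pos
    return np.linalg.inv(T@np.array(k['hand_eye']))
def project(name,P,T):
    k=bot.calibration(name);P=np.atleast_2d(P)
    c=P@T[:3,:3].T+T[:3,3]; s=c[:,:2]/c[:,2:3]
    s=s*(1+k['k1']*(s**2).sum(1,keepdims=True))
    m=np.array(k['mtx']); return np.c_[m[0,0]*s[:,0]+m[0,2],m[1,1]*s[:,1]+m[1,2]]
def ray(name,uv,T):
    k=bot.calibration(name)
    m=np.array(k['mtx'])
    u=cv2.undistortPoints(np.array([[uv]],float),m,np.array([k['k1'],0,0,0.]))[0,0]
    d=T[:3,:3].T@np.array([u[0],u[1],1]); o=-T[:3,:3].T@T[:3,3]
    return o,d
def onz(name,uv,T,z):
    o,d=ray(name,uv,T); return o+d*(z-o[2])/d[2]
def down(yaw):
    # tool y down; tool x at yaw in the world
    x=np.array([np.cos(yaw),np.sin(yaw),0]);y=np.array([0,0,-1.]);return np.c_[x,y,np.cross(x,y)]
E
python3 - <<'E'
from h import *
for c,b in (("scene",[326.5, 221.6, 31.2, 35.9]),("side",[306.9, 172.2, 27.0, 35.3])):
    T=w2c(c); top=(b[0]+b[2]/2,b[1]+2)
    for z in (.103,): print(c,onz(c,top,T,z), "finish")
for c,b in (("scene",[280.6, 193.1, 25.9, 37.5]),("side",[342.6, 196.9, 28.9, 45.0])):
    T=w2c(c); print(onz(c,(b[0]+b[2]/2,b[1]+7),T,.116))
print(rot(bot.read_tool_rot()).round(3))
E
```

```text
scene [0.57287816 0.08884734 0.103     ] finish
side [0.56679117 0.0750769  0.103     ] finish
[ 0.55013975 -0.08359259  0.116     ]
[ 0.51577954 -0.11235001  0.116     ]
[[ 0.233  0.    -0.973]
 [ 0.973  0.     0.233]
 [ 0.    -1.     0.   ]]
```

Run:
```python
from h import *
import json
P=np.array([.57,.08,.103])
views=[]
for i,(dx,dy,dz) in enumerate([(0,0,.10),(-.07,0,.07)]):
    best=None
    for y in np.arange(-np.pi,np.pi,np.pi/12):
        q=bot.solve_ik((P+[dx,dy,dz]).tolist(),quat(down(y)))
        if i==0 and q is not None: print(round(y,2),np.round(q,2))
    yaw=-np.pi/2
    bot.move_pose((P+[dx,dy,dz]).tolist(),quat(down(yaw)))
    p,q=bot.read_position(),bot.read_tool_rot()
    im=bot.camera('wrist'); cv2.imwrite(f"pics/w1_{i}.png",im[:,:,::-1])
    print(p,q,[(n,[(d['bbox'],round(d['confidence'],2)) for d in bot.search_frame('wrist',n)]) for n in ("open_stud","jam_nut","set_nut")])
    views.append((list(p),list(q)))
json.dump(views,open('v1.json','w')); print(bot.read_clock())
```

```text
-3.14 [ 0.01  0.39 -0.17  1.01  0.   -1.56]
-2.88 [ 0.01  0.39 -0.17  1.01  0.   -1.82]
-2.62 [ 0.01  0.39 -0.17  1.01  0.   -2.08]
-2.36 [ 0.01  0.39 -0.17  1.01  0.   -2.34]
-2.09 [ 0.01  0.39 -0.17  1.01  0.   -2.61]
-1.83 [ 0.01  0.39 -0.17  1.01  0.   -2.87]
-1.57 [ 0.01  0.39 -0.17  1.01  0.   -3.13]
-1.31 [ 0.01  0.39 -0.17  1.01  0.    2.89]
-1.05 [ 0.01  0.39 -0.17  1.01  0.    2.63]
-0.79 [ 0.01  0.39 -0.17  1.01  0.    2.37]
-0.52 [ 0.01  0.39 -0.17  1.01  0.    2.11]
-0.26 [ 0.01  0.39 -0.17  1.01  0.    1.84]
0.0 [ 0.01  0.39 -0.17  1.01  0.    1.58]
0.26 [ 0.01  0.39 -0.17  1.01  0.    1.32]
0.52 [ 0.01  0.39 -0.17  1.01  0.    1.06]
0.79 [ 0.01  0.39 -0.17  1.01  0.    0.8 ]
1.05 [ 0.01  0.39 -0.17  1.01  0.    0.53]
1.31 [ 0.01  0.39 -0.17  1.01  0.    0.27]
1.57 [ 0.01  0.39 -0.17  1.01  0.    0.01]
1.83 [ 0.01  0.39 -0.17  1.01  0.   -0.25]
2.09 [ 0.01  0.39 -0.17  1.01  0.   -0.51]
2.36 [ 0.01  0.39 -0.17  1.01  0.   -0.77]
2.62 [ 0.01  0.39 -0.17  1.01  0.   -1.04]
2.88 [ 0.01  0.39 -0.17  1.01  0.   -1.3 ]
[0.56994617 0.08026435 0.2030063 ] [ 0.50010592 -0.50005753  0.499947   -0.49988952] [('open_stud', [([282.1, 129.7, 74.9, 81.2], 0.65)]), ('jam_nut', [([298.5, 155.7, 41.9, 52.4], 0.61)]), ('set_nut', [([299.6, 159.6, 41.8, 49.2], 0.59)])]
[0.49885566 0.08012678 0.17281305] [-0.49986304  0.5002623  -0.50012838  0.49974611] [('open_stud', [([274.0, 41.1, 92.2, 97.2], 0.85), ([293.8, 56.1, 50.6, 63.0], 0.16)]), ('jam_nut', [([290.8, 58.3, 53.4, 63.7], 0.71), ([485.1, 98.7, 154.9, 110.4], 0.39), ([274.5, 40.6, 91.4, 96.1], 0.35)]), ('set_nut', [([291.6, 61.2, 53.8, 59.1], 0.89), ([486.0, 101.2, 154.0, 107.4], 0.57)])]
5.3333
```

Run:
```python
import cv2,numpy as np
a=cv2.imread('pics/w1_0.png')[100:230,250:390];b=cv2.imread('pics/w1_1.png')[30:160,250:390]
cv2.imwrite('pics/w1c.png',np.hstack([cv2.resize(x,None,fx=2.85,fy=4,interpolation=cv2.INTER_CUBIC) if 0 else cv2.resize(x,(400,371),interpolation=cv2.INTER_CUBIC) for x in (a,b)]))
```

```text
(no output)
```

View pics/w1c.png

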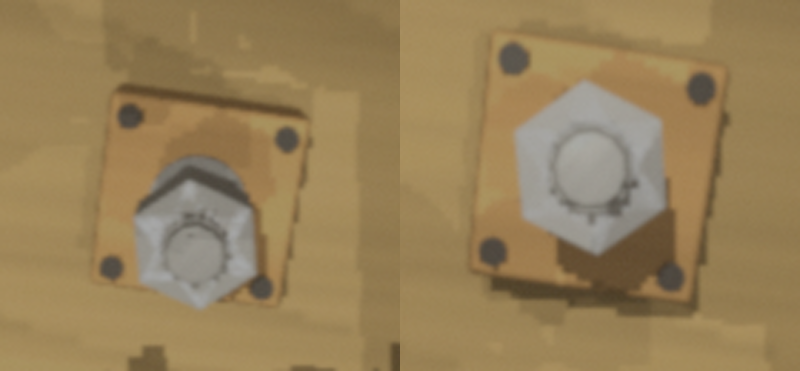

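View pics/w1_1.png

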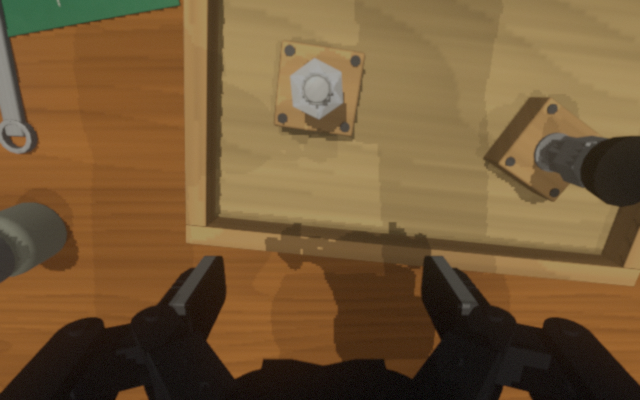

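Run:
```python
from h import *
import json
v=json.load(open('v1.json'))
T=[w2c('wrist',*a) for a in v]
def px(pts,ox,oy): return np.array(pts)*.35+[ox,oy]
h1=px([(187,80),(262,122),(266,210),(197,255),(123,215),(115,128)],250,30)
h0=px([(190,180),(255,208),(258,263),(200,308),(142,280),(135,215)],250,100)
s0=px([(195,252)],250,100);s1=px([(190,170)],250,30)
# top-view order: match by nearest
def hexp(x,y,z,th): 
    a=th+np.pi/6+np.arange(6)*np.pi/3; r=.016/np.cos(np.pi/6)
    return np.c_[x+r*np.cos(a),y+r*np.sin(a),np.full(6,z)]
def near(A,B):
    return np.array([b-A[np.argmin(((A-b)**2).sum(1))] for b in B]).ravel()
def res(p,useall=True):
    x,y,zs,zn,th=p
    r=[]
    for Ti,h,s in ((T[0],h0,s0),(T[1],h1,s1)):
        r+=[near(project('wrist',hexp(x,y,zn,th),Ti),h),(project('wrist',[x,y,zs],Ti)-s).ravel()]
    return np.concatenate(r)
for th in (0.0,.3,-.3):
    o=least_squares(res,[.57,.08,.103,.093,th]); print(o.x.round(4),round(o.cost,2))
r=res(o.x);print(r.round(1))
for i in (0,1): print(onz('wrist',(s0,s1)[i][0],T[i],.103))
b=[(313.8,101)]
# block corners view1 at z=.042 yaw
c=px([(90,32),(327,68),(293,302),(70,270)],250,30)
print(np.array([onz('wrist',k,T[1],.042) for k in c]).round(4), np.mean([onz('wrist',k,T[1],.042) for k in c],0))
```

```text
[0.571  0.0825 0.0826 0.0911 0.0553] 714.8
[0.5756 0.0854 0.0997 0.0906 0.5865] 8.34
[ 0.5756  0.0854  0.0997  0.0906 -0.4607] 8.34
[-0.4  1.2  0.9  0.5  0.8 -3.1 -0.1  0.4  0.6  0.4  0.1  0.4  0.1  0.
  0.2 -0.2 -0.   0.4  0.   0.8 -0.2  0.3 -0.4 -0.7 -0.6 -0.8  0.5 -0.4]
[0.57655772 0.08540817 0.103     ]
[0.57538037 0.08560729 0.103     ]
[[0.6104 0.1127 0.042 ]
 [0.6017 0.0506 0.042 ]
 [0.5406 0.058  0.042 ]
 [0.5494 0.1204 0.042 ]] [0.57550636 0.08541908 0.042     ]
```

Run:
```python
from h import *
import json
C=np.array([.5756,.0854,.082])
ok=None
he=np.array(bot.calibration('wrist')['hand_eye'])
p0=bot.read_position()
for dist in (.25,.28):
  for A in (50,40,30):
    for az in (0,30,-30,60,180):
      a=np.radians(A);z=np.radians(az)
      Rz=R.from_euler('z',z).as_matrix()
      y=np.array([np.sin(a),0,-np.cos(a)])
      x=np.array([0,1.,0]);M=Rz@np.c_[x,y,np.cross(x,y)]
      cam=C-dist*(M@he[:3,2]); tcp=cam-M@he[:3,3]
      s=bot.solve_ik(tcp.tolist(),quat(M))
      if s is not None: print(dist,A,az,tcp.round(3),cam.round(3),np.round(s,2)); ok=ok or (tcp,M)
if ok:
  bot.move_linear((p0+[0,0,.06]).tolist(),speed=.2)
  bot.move_pose(ok[0].tolist(),quat(ok[1]))
  p,q=bot.read_position(),bot.read_tool_rot()
  im=bot.camera('wrist');cv2.imwrite('pics/ob.png',im[:,:,::-1])
  json.dump([list(p),list(q)],open('v2.json','w'))
  print([(n,[(d['bbox'],round(d['confidence'],2)) for d in bot.search_frame('wrist',n)]) for n in ("open_stud","jam_nut","set_nut")])
  bot.set_gripper(.376); cv2.imwrite('pics/g38.png',bot.camera('wrist')[:,:,::-1]);print(bot.read_gripper_width())
  bot.set_gripper(.65); print(bot.read_gripper_width())
  u,v=project('wrist',C,w2c('wrist',p,q))[0].astype(int);print(u,v)
  c=im[max(v-60,0):v+60,u-80:u+80,::-1];cv2.imwrite('pics/obc.png',cv2.resize(c,None,fx=5,fy=5,interpolation=cv2.INTER_CUBIC))
print(bot.read_clock())
```

```text
0.25 50 30 [0.511 0.05  0.145] [ 0.376 -0.03   0.18 ] [-0.45  0.16 -1.18 -0.36  0.68 -0.75]
0.25 50 -30 [0.513 0.123 0.145] [0.376 0.201 0.18 ] [ 0.47  0.27 -1.   -0.28 -0.7   0.78]
0.25 50 60 [0.538 0.022 0.145] [ 0.46  -0.114  0.18 ] [-0.56  0.41 -0.66  0.55  0.87 -1.63]
0.25 40 0 [0.514 0.087 0.157] [0.366 0.086 0.218] [ 0.04  0.04 -1.11 -0.28 -0.03  0.03]
0.25 40 30 [0.522 0.056 0.157] [ 0.394 -0.019  0.218] [-0.33  0.09 -1.01 -0.03  0.5  -0.72]
0.25 40 -30 [0.523 0.117 0.157] [0.394 0.19  0.218] [ 0.37  0.19 -0.87  0.02 -0.52  0.76]
0.25 40 60 [0.544 0.033 0.157] [ 0.471 -0.096  0.218] [-0.45  0.33 -0.62  0.57  0.7  -1.48]
0.25 30 0 [0.528 0.087 0.166] [0.393 0.086 0.252] [ 0.04  0.06 -0.89  0.09 -0.02  0.03]
0.25 30 30 [0.534 0.063 0.166] [ 0.417 -0.006  0.252] [-0.22  0.11 -0.82  0.24  0.34 -0.67]
0.25 30 -30 [0.535 0.11  0.166] [0.417 0.177 0.252] [ 0.27  0.18 -0.72  0.28 -0.36  0.72]
0.25 30 60 [0.551 0.045 0.166] [ 0.484 -0.073  0.252] [-0.33  0.29 -0.55  0.62  0.51 -1.35]
0.25 30 180 [0.623 0.084 0.166] [0.759 0.085 0.252] [ 0.01  1.    0.71  1.8   0.01 -3.13]
0.28 50 30 [
[... 589 characters left out ...]
[-0.51  0.3  -0.6   0.65  0.7  -1.55]
0.28 30 0 [0.506 0.087 0.187] [0.371 0.086 0.273] [ 0.04 -0.01 -0.9   0.16 -0.02  0.03]
0.28 30 30 [0.515 0.052 0.187] [ 0.398 -0.017  0.273] [-0.26  0.04 -0.82  0.32  0.36 -0.71]
0.28 30 -30 [0.516 0.121 0.187] [0.398 0.188 0.273] [ 0.3   0.13 -0.72  0.35 -0.38  0.75]
0.28 30 60 [0.54  0.026 0.187] [ 0.473 -0.092  0.273] [-0.38  0.25 -0.53  0.7   0.52 -1.4 ]
0.28 30 180 [0.645 0.084 0.187] [0.78  0.085 0.273] [ 0.01  1.08  0.92  1.94  0.01 -3.13]
[('open_stud', [([266.0, 81.9, 109.2, 146.5], 0.73)]), ('jam_nut', [([295.5, 172.1, 52.1, 47.2], 0.95)]), ('set_nut', [([295.2, 161.2, 52.9, 59.0], 0.82)])]
0.37968754117620335
0.6471640725837261
319 197
8.9833
```

View pics/obc.png

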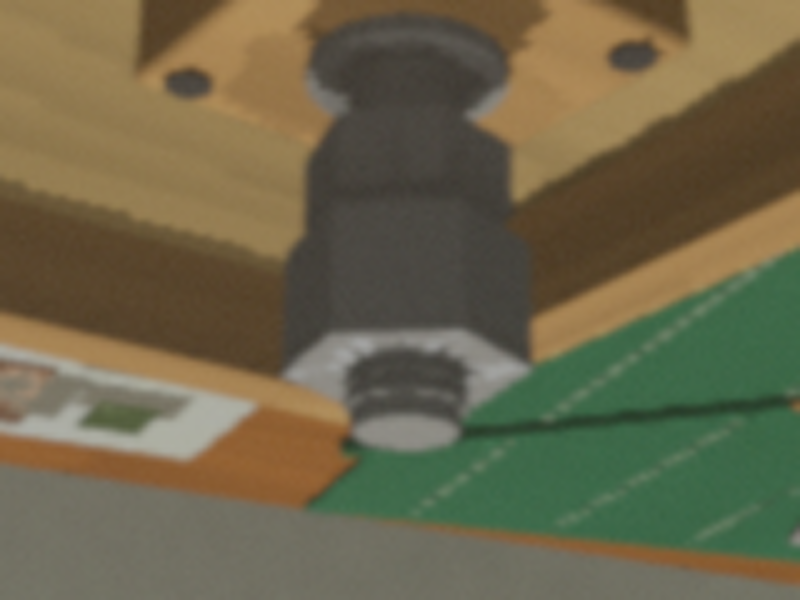

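View pics/g38.png

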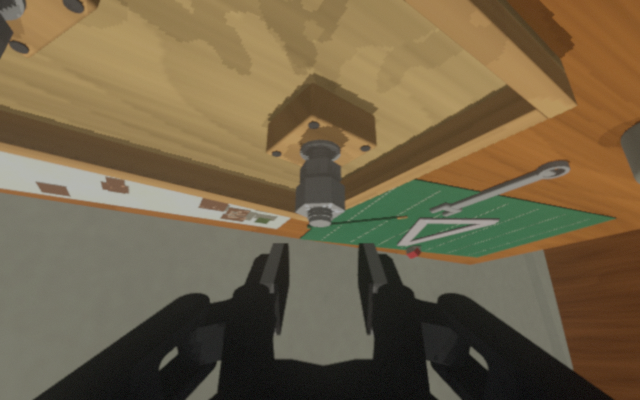

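Run:
```python
from h import *
import json
v=json.load(open('v2.json'));T=w2c('wrist',*v)
f=lambda a,b:(a/5+239,b/5+137)
# heights on the plane through axis perpendicular to view azimuth (stud end centre), and hex-top center
az=np.radians(30);n=np.array([np.cos(az),np.sin(az),0])
def onax(uv,c=np.array([.5756,.0854,0]),off=0):
    o,d=ray('wrist',uv,T); t=((c+off*n-o)@n)/(d@n); return o+d*t
print('stud end',onax(f(408,432)))
print('nut top L,R',onax(f(283,375)),onax(f(528,372)), 'far corners',onax(f(335,333),off=.008), onax(f(478,330),off=-.014),onax(f(335,333),off=-.014))
print('nut bottom edge',onax(f(287,262)),onax(f(530,255)), 'front bottom', onax(f(335,198),off=-.014),onax(f(465,198),off=-.014))
print('set top L', onax(f(308,205)))
def hexp(x,y,z,th,r=.016): 
    a=th+np.pi/6+np.arange(6)*np.pi/3; r=r/np.cos(np.pi/6)
    return np.c_[x+r*np.cos(a),y+r*np.sin(a),np.full(6,z)]
for z in (.0905,.0925,.0945,.0705,.0725,.0745): print(z,((project('wrist',hexp(.5756,.0854,z,.5865),T)-[239,137])*5).astype(int).tolist())
print((project('wrist',[.5756,.0854,.103],T)-[239,137])*5)
```

```text
stud end [0.57508476 0.08629243 0.10255818]
nut top L,R [0.58420994 0.07048715 0.09383821] [0.56634469 0.10143066 0.09336039] far corners [0.58762988 0.08056363 0.0840672 ] [0.55808464 0.0877375  0.09235931] [0.56798025 0.07059779 0.09281287]
nut bottom edge [0.58419762 0.07050849 0.07579581] [0.56596384 0.10209032 0.07463139] front bottom [0.56818749 0.07023885 0.07201942] [0.5588818  0.08635677 0.07201285]
set top L [0.58274743 0.07302029 0.06629686]
0.0905 [[468, 389], [527, 350], [459, 310], [326, 313], [276, 356], [349, 391]]
0.0925 [[468, 401], [527, 363], [459, 324], [325, 327], [275, 369], [349, 403]]
0.0945 [[468, 413], [528, 376], [459, 337], [325, 340], [275, 381], [349, 416]]
0.0705 [[466, 271], [524, 226], [458, 180], [329, 184], [280, 233], [351, 274]]
0.0725 [[466, 282], [524, 238], [458, 193], [328, 196], [280, 245], [351, 285]]
0.0745 [[467, 294], [524, 250], [458, 205], [328, 209], [279, 257], [351, 297]]
[[400.81827492 434.92577215]]
```

Run:
```python
from h import *
p=np.array([.5755,.0856,.074]); yaw=.5865-2*np.pi/3
q=quat(down(yaw))
bot.move_linear((bot.read_position()+[-.08,0,.09]).tolist(),speed=.25)
bot.move_pose([p[0],p[1],.17],q); print(bot.read_joint_positions().round(3))
bot.move_linear([p[0],p[1],.14],speed=.15)
pp,qq=bot.read_position(),bot.read_tool_rot();im=bot.camera('wrist');cv2.imwrite('pics/ap.png',im[:,:,::-1])
print(project('wrist',[[p[0],p[1],.103]],w2c('wrist',pp,qq)))
print(bot.read_ft_force().round(2),bot.read_moment().round(3))
print(bot.move_linear(p.tolist(),speed=.06,until_force=8))
print(bot.read_position().round(4),bot.read_ft_force().round(2),bot.read_moment().round(3),bot.read_clock())
cv2.imwrite('pics/ap2.png',bot.camera('wrist')[:,:,::-1])
```

```text
[ 0.021  0.43  -0.2    0.94  -0.     3.099]
[[325.57028354 228.00591524]]
[-0.07 -0.13 -0.34] [-0.031 -0.005 -0.048]
False
[0.5759 0.0856 0.0745] [-0.3   0.18 -0.65] [-0.013  0.03   0.028] 14.65
```

View pics/ap2.png

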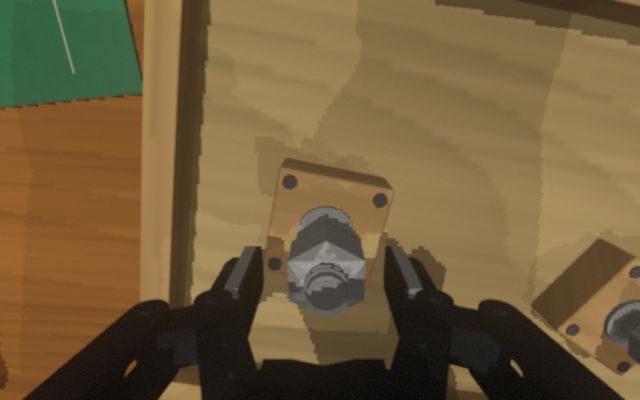

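```bash
cat >> h.py <<'E'
def ft(n=12,dt=.02):
    F=[];M=[]
    for _ in range(n): F.append(bot.read_ft_force());M.append(bot.read_moment());bot.wait(dt)
    return np.mean(F,0),np.mean(M,0),np.std(M,0)[2]
E
python3 - <<'E'
from h import *
j=np.array(bot.read_joint_positions());j[5]=3.099-2*np.pi+np.pi/3
bot.goto_joints(j.tolist()); print(bot.read_joint_positions().round(3),bot.read_position().round(4),bot.read_clock())
t=bot.read_clock();f0=ft();print(f0,bot.read_clock()-t)
bot.set_gripper(0.0,grasp_force=80); print(bot.read_gripper_width(),bot.read_position().round(4))
f=ft();print((f[0]-f0[0]).round(2),(f[1]-f0[1]).round(3),f[2].round(3),bot.read_clock())
np.save('f0.npy',np.array([f0[0],f0[1]]))
cv2.imwrite('pics/gr.png',bot.camera('wrist')[:,:,::-1])
E
```

```text
[ 0.021  0.53  -0.311  0.729  0.    -2.137] [0.5759 0.0856 0.0745] 19.0167
(array([ 0.01151915, -0.03168554, -0.18785759]), array([-0.00126077,  0.0011476 , -0.00137881]), np.float64(0.03258347003778477)) 0.1999999999999993
0.3563193139180778 [0.5756 0.0855 0.0748]
[-2.43 -0.9   5.52] [-0.197  0.547  0.024] 0.019 19.7583
```

View pics/gr.png

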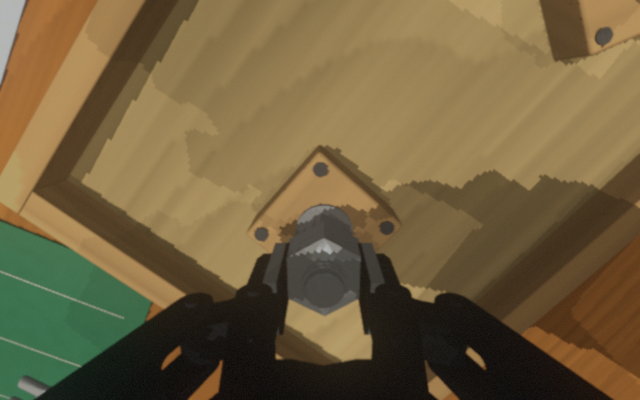

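```bash
cat >> h.py <<'E'
import json
C0=np.array([.5755,.0856,.074])
def turn(step_deg,maxdeg,lim,st,zref=True,n=6):
    """clockwise, st: dict with j6, ang (deg turned so far), z"""
    f0=np.load('f0.npy'); turned=0
    while turned<maxdeg-1e-6:
        yaw=st['yaw']-np.radians(step_deg); z=st['z']-.005*step_deg/360
        j=bot.solve_ik([st['x'],st['y'],z],quat(down(yaw)))
        cur=np.array(bot.read_joint_positions())
        if j is None or np.abs(np.array(j)-cur).max()>.7: print('ik',j,cur);break
        bot.goto_joints(list(j))
        st.update(yaw=yaw,z=z);turned+=step_deg;st['ang']+=step_deg
        F,M,s=ft(n); F=F-f0[0];M=M-f0[1]
        print(round(st['ang'],1),'F',F.round(1),'Mz',round(M[2],3),'j6',round(bot.read_joint_positions()[5],3),'t',round(bot.read_clock(),2),flush=True)
        if abs(M[2])>lim or np.abs(F).max()>20: print('STOP');break
    json.dump(st,open('st.json','w'))
E
python3 - <<'E'
from h import *
st=dict(x=.5755,y=.0856,z=.074,yaw=.5865-np.pi,ang=0)
turn(12,36,.16,st)
E
```

```text
12 F [-2.3 -0.5  7.4] Mz -0.067 j6 -1.927 t 20.23
24 F [-1.7 -0.7  7. ] Mz -0.041 j6 -1.717 t 20.64
36 F [-1.4 -0.4  6.3] Mz -0.041 j6 -1.508 t 21.06
```

Run:
```python
from h import *
st=json.load(open('st.json'))
turn(12,252,.15,st)
```

```text
48 F [-0.9 -0.5  6. ] Mz -0.043 j6 -1.299 t 21.48
60 F [-0.4 -0.6  5.8] Mz -0.056 j6 -1.089 t 21.89
72 F [ 0.3 -1.3  5.4] Mz -0.053 j6 -0.882 t 22.31
84 F [ 0.5 -1.5  5.2] Mz -0.071 j6 -0.674 t 22.73
96 F [ 1.1 -1.9  4.9] Mz -0.06 j6 -0.466 t 23.14
108 F [ 1.3 -3.   5.3] Mz -0.037 j6 -0.257 t 23.56
120 F [ 1.5 -3.1  5.3] Mz -0.061 j6 -0.047 t 23.98
132 F [ 1.3 -3.9  5.7] Mz -0.059 j6 0.162 t 24.39
144 F [ 0.8 -4.2  5.6] Mz -0.052 j6 0.372 t 24.81
156 F [ 0.9 -5.   5.4] Mz -0.058 j6 0.581 t 25.23
168 F [ 0.6 -5.4  6.1] Mz -0.06 j6 0.79 t 25.64
180 F [-0.2 -5.7  6.9] Mz -0.057 j6 1.0 t 26.06
192 F [-0.5 -5.7  7.3] Mz -0.061 j6 1.209 t 26.48
204 F [-1.3 -6.2  7.4] Mz -0.046 j6 1.419 t 26.89
216 F [-1.4 -6.1  8.4] Mz -0.061 j6 1.628 t 27.31
228 F [-1.9 -5.8  8.6] Mz -0.059 j6 1.838 t 27.73
240 F [-2.5 -5.7  9.1] Mz -0.045 j6 2.047 t 28.14
252 F [-2.7 -5.6  9.5] Mz -0.043 j6 2.257 t 28.56
264 F [-3.1 -5.1  9.7] Mz -0.066 j6 2.466 t 28.98
276 F [-3.3 -4.9 10.1] Mz -0.058 j6 2.675 t 29.39
288 F [-3.6 -4.1 10.2] Mz -0.063 j6 2.885 t 29.81
```

Run:
```python
from h import *
st=json.load(open('st.json'))
bot.set_gripper(.6)
j=np.array(bot.read_joint_positions());print(bot.read_position().round(4),st['z'])
p1=bot.read_position()
j[5]-=np.pi; bot.goto_joints(j.tolist())
st['yaw']+=np.pi
f0=ft(14);np.save('f0.npy',np.array([f0[0],f0[1]]));print(f0[1])
print(bot.read_position().round(4),bot.read_joint_positions()[5],bot.read_clock())
cv2.imwrite('pics/rg.png',bot.camera('wrist')[:,:,::-1])
bot.set_gripper(0.0,grasp_force=80)
f=ft(14);print(bot.read_gripper_width(),(f[0]-f0[0]).round(2),(f[1]-f0[1]).round(3),bot.read_clock())
json.dump(st,open('st.json','w'))
turn(8,24,.15,st,n=8)
```

```text
[0.5753 0.0859 0.0696] 0.0700000000000001
[0.00995813 0.00481127 0.00101352]
[0.5753 0.0859 0.0696] -0.25298282906861097 33.025
0.3545396432783677 [-1.   -5.45  5.33] [-1.165  0.21   0.034] 33.6167
296 F [-0.3 -5.2  3.4] Mz -0.053 j6 -0.115 t 34.01
304 F [-0.6 -5.3  3.7] Mz -0.069 j6 0.024 t 34.4
312 F [-0.7 -5.2  3.6] Mz 0.085 j6 0.163 t 34.79
```

View pics/rg.png

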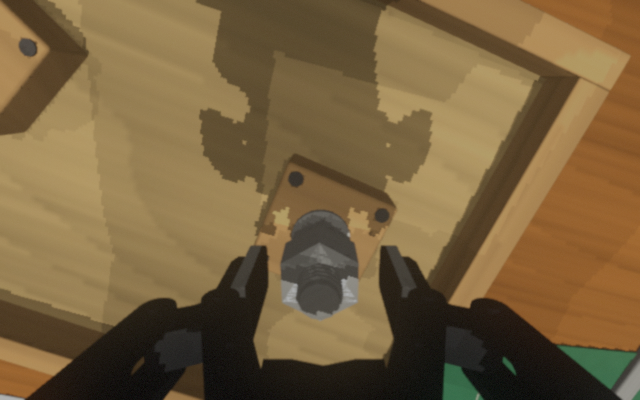

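Run:
```python
from h import *
f0=np.load('f0.npy')
for i in range(3):
    F,M,s=ft(15); print((F-f0[0]).round(2),(M-f0[1]).round(3),s, np.round(bot.read_joint_efforts(),3)[5])
print(bot.read_clock(),bot.read_joint_positions().round(4),R.from_matrix(rot(bot.read_tool_rot())).as_euler('zyx'))
```

```text
[-0.88 -5.07  3.57] [-1.118  0.1    0.1  ] 0.03357283149880849 0.103
[-0.74 -5.22  3.26] [-1.122  0.122  0.112] 0.04101738475343975 0.103
[-0.77 -5.25  3.65] [-1.117  0.127  0.1  ] 0.034169853434399884 0.103
35.5417 [ 0.0204  0.5354 -0.3156  0.7194 -0.0018  0.1634] [-0.00301724 -1.42779287 -1.5755375 ]
```

Run:
```python
from h import *
st=json.load(open('st.json'))
for k in range(3):
    turn(1.5,1.5,.40,st,n=14); print(np.round(bot.read_joint_efforts()[5],3),bot.read_joint_positions()[5])
```

```text
313.5 F [-0.5 -5.3  3.6] Mz 0.277 j6 0.189 t 36.02
0.283 0.18903191852495418
315.0 F [-0.8 -5.4  3.5] Mz 0.304 j6 0.215 t 36.51
0.309 0.21517097669846205
316.5 F [-0.9 -5.5  3.6] Mz 0.337 j6 0.241 t 36.99
0.333 0.24128997508070457
```

Run:
```python
from h import *
st=json.load(open('st.json'))
turn(1.5,12,.525,st,n=16)
print(bot.read_gripper_width(),np.round(bot.read_joint_efforts()[5],3))
F,M,s=ft(20);print((M-np.load('f0.npy')[1]).round(3))
```

```text
318.0 F [-0.8 -5.2  3.8] Mz 0.358 j6 0.267 t 37.51
319.5 F [-0.6 -5.3  3.4] Mz 0.382 j6 0.294 t 38.02
321.0 F [-0.6 -5.   3.7] Mz 0.401 j6 0.32 t 38.54
322.5 F [-0.7 -5.2  3.5] Mz 0.431 j6 0.346 t 39.06
324.0 F [-0.8 -5.1  3.3] Mz 0.449 j6 0.372 t 39.58
325.5 F [-0.7 -5.1  3.5] Mz 0.465 j6 0.398 t 40.09
327.0 F [-0.7 -5.2  3.2] Mz 0.501 j6 0.424 t 40.61
328.5 F [-0.7 -5.1  3.5] Mz 0.521 j6 0.45 t 41.12
0.3566561213433143 0.525
[-1.125  0.093  0.522]
```

Run:
```python
from h import *
st=json.load(open('st.json'))
turn(1.5,1.5,.6,st,n=16)
bot.set_gripper(.65)
p=bot.read_position();f=ft(8);print((f[0]-np.load('f0.npy')[0]).round(2),(f[1]-np.load('f0.npy')[1]).round(3))
bot.move_linear([p[0],p[1],.17],speed=.12)
az=np.radians(30)
p=bot.read_position()
C=np.array([.5756,.0854,.080]);he=np.array(bot.calibration('wrist')['hand_eye'])
a=np.radians(50);y=np.array([np.sin(a),0,-np.cos(a)]);x=np.array([0,1.,0])
M=R.from_euler('z',az).as_matrix()@np.c_[x,y,np.cross(x,y)]
cam=C-.25*(M@he[:3,2]);tcp=cam-M@he[:3,3]
bot.move_linear([p[0]-.07,p[1],.2],speed=.2)
bot.move_pose(tcp.tolist(),quat(M))
pp,q=bot.read_position(),bot.read_tool_rot()
im=bot.camera('wrist');u,v=project('wrist',C,w2c('wrist',pp,q))[0].astype(int)
cv2.imwrite('pics/obf.png',cv2.resize(im[v-60:v+60,u-80:u+80,::-1],None,fx=5,fy=5,interpolation=cv2.INTER_CUBIC))
print(bot.read_clock(),bot.read_ft_force())
```

```text
330.0 F [-0.7 -5.   3.3] Mz 0.56 j6 0.476 t 41.98
[-0.03  0.1   0.02] [-0.003  0.018  0.002]
45.2417 [-0.14159132  1.08751489 -0.37684792]
```

View pics/obf.png

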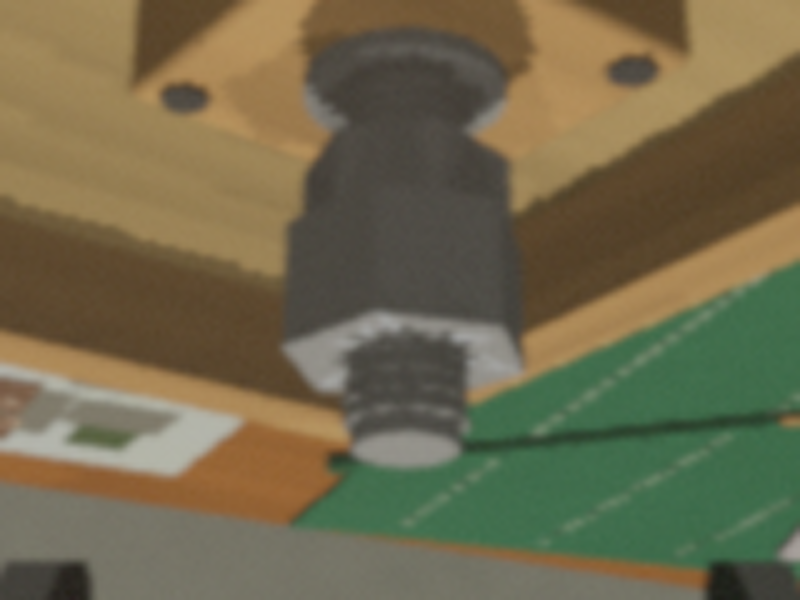

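The picture shows the upper nut run down, with more thread exposed (stud end at crop 405,448; nut corners at 283,348 and 522,372). The lower nut's silhouette still spans columns 308–510, as before.

Run:
```python
from cell import bot
bot.close_job(); print(bot.read_clock())
```

```text
the job is handed in; nothing more can be done
the job is handed in; nothing more can be done
```

The upper nut on the open stud is run down, tightened against the lower nut and released, and the job is handed in.

- **Turning:** I turned the nut about 330° clockwise in all, with one regrip after 288°. It met the lower nut at about 312°.
- **Tightening:** From there I went in 1.5° steps, and the torque climbed at about 1 N m per rad as described. I stopped at a measured 0.56 N m and let go.
- **Last checks:**
  - After opening the gripper, the force and moment on the tool were back to zero.
  - The closing picture shows the upper nut seated with more thread exposed. The lower nut's outline is in the same place as before, at columns 308–510 of the crop. I compared this by eye rather than measuring the corner point.
  - The last clock reading before handing in was 45.2 s.
- **Readings that disagreed:**
  - The moment read about -0.05 N m while the nut ran freely, and only 0.10 N m after the first step that met the lower nut. I put both down to the wrist springing back after larger steps, because the small-step readings after that agreed with the expected slope.
  - My first approach had the last joint at the wrong end of its range, so I turned the open gripper back before gripping.

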